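# Sort the unpacked finds by material

### The arm

A 7-joint arm with a two-finger parallel gripper is mounted at the origin on the work surface. World frame = base frame: x ahead of the robot, y to its left, z up, the work surface at z = 0. Lengths are in m, angles in rad, forces in N, time in s.
With the tool pointing down it reaches from about 0.4 to 0.925 m from the base axis. Payload 4.1 kg.
Tool frame: the origin (TCP) lies midway between the tips of the shut fingers; the grasp point (between the pads) lies 19 mm behind it; z points along the fingers, x is the direction in which the jaws open and shut, and the axes are right-handed (so a half turn about z gives the same grasp; the last joint's range is limited). The gripper opens to 85 mm and grips with 20 to 120 N. Pads are 22 mm wide; open, the fingers measure 114 mm over their backs; the gripper's body (76 mm by 85 mm) begins 54 mm behind the grasp point. The pads swing forward as they close: fully open they stand 13 mm farther back than shut.
Start: joints at [-0.099, 0.398, 0.045, 1.537, -0.019, 1.207, -0.051], TCP at [0.65, 0, 0.231] pointing down, gripper open.
Joint ranges: [-2.82, 2.82], [-0.49, 2.23], [-1.37, 1.46], [0, 2.46], [-1.36, 4.5], [0.23, 2], [-2.94, 2.94]. Speed limits (rad/s): [2.57, 2.57, 3.14, 3.14, 3.14, 3.14, 3.14].

### API

Orientations are given as a 3x3 rotation matrix whose columns are the frame's x, y, z axes.
In Python, from rig import arm gives the robot as it stands.
- The arm moves only by the tool step_arm, never from a script. Its arguments are lists of equal length, an entry for each row: "travel": the shift along the tool's x, y, z in m, a list of three; "delta_rot": the turn, a rotation vector about the tool's x, y, z in degrees, a list of three; "jaw": the opening, from 0 (shut) to 1 (fully open). In form: {"travel": [[x, y, z], ...], "delta_rot": [[wx, wy, wz], ...], "jaw": [jaw, ...]}. A call has 1 to 12 rows; each row is the pose to reach, as a shift and turn from the pose measured when the call began, along the tool's axes at that moment; what a row does not reach only later rows make up. A row lasts 1/12 s, in which the tool goes at most 41.7 mm and 7.16 degrees, less where a joint would pass 70% of its speed; a pose out of reach is approached as far as the arm can. A call with a gripper value outside its range is refused whole. The fingers move at their own pace and stop on an object; "grip_force" is the grip in N (left out, the last holds). Time passes only in rows, so rows that repeat a pose let the fingers close. It gives the time, the measured TCP pose, the force and the opening at its end, in the units of the state.
- arm.state(): the state, without advancing time (a new reading comes with each control period).
- arm.camera(name): name is "scene" or "side" or "wrist"; returns a dict with "pixels" (480x640x3 uint8, blue, green, red), "intrinsics" (3x3 intrinsics, pixels), "R" (3x3) and "t" (3): a world point X has camera coordinates R X + t. Camera axes: x right, y down, z forward; pixel columns grow to the right and rows downward; lengths in m; the calibration is good to about 2 mm. A picture is of the moment at which its call begins. There is no depth.
- arm.job_done(): hands the job in, once; it reports no verdict.
Trained networks look in a picture, given as the dict that the camera call returned (one of the last four; its "shot" number tells which), for a name from the list of things; names that differ only in an ending like _2 or _b are one class to them, and where a whole thing is asked for, a point or a joint stands for the part that bears it (a point fixed in the world has none). Each returns a list of dicts, best first, with "score" (0 to 1); they miss things now and then, are a little off and sometimes report something else, mostly with a low value. They report only what shows in the picture. A call takes as long as a camera call.
- arm.find_in(picture, thing): "extent" ([left, top, right, bottom] in pixels, round what is visible of it).
- arm.cut_out(picture, thing): "pixels" (480x640 bool, what is visible of it) and "extent" ([left, top, right, bottom] in pixels, round what is visible of it).
- arm.pinpoint(picture, thing): "point" ([row, column] in pixels: a listed point, or the origin of a listed thing).
The state is a dict: "time_s": time; "joint_pos": joint angles; "qvel": joint speeds; "tau": joint torques, N m; "ee_pos": TCP position; "eef_rot": TCP orientation; "contact_force": force on the tool from outside, world axes, zero at the start; "ft_torque": the same for the moment, N m; "opening": opening from 0.0 (shut) to 1.0 (fully open).
Only numpy, scipy, OpenCV 4.12 (cv2) and the standard library are available. Lean on these libraries where they do the work, as an engineer would, in place of code of your own. Each camera call takes 0.05 s, during which the arm holds its last target. There are 200 camera calls.

### The job

Sort the five finds lying on the unpacking sheet by material: both pieces of pottery (oil lamp and jug) go into the tray with the yellow lining, both metal pieces (iron key and bronze bell) into the tray with the blue lining, and the glass flask into the tray with the white lining. Set each one down gently, never dropping it, so that it rests upright (the key flat) on the lining and does not touch the find beside it, and leave the black loupe that stands among the finds where it is.

Things in the scene. Friction and masses are not known exactly. Their poses are not given: they have to be found in the camera images.
- lamp: Roman oil lamp of orange-brown fired clay, 32 mm high. Round body 57 mm across with upright sides from 10 to 24 mm above its base; a wick nozzle 23 mm wide sticks out to x = +52 mm and a small ring handle to x = -43 mm. Grip the round body along its y (57 mm). Origin: underside, on the axis of the round body; x towards the nozzle, z up. About 0.11 kg.
- jug: Small round-bellied jug of orange-brown fired clay with two dark painted bands, 73 mm high, standing. Foot 38 mm across; belly 54 mm across from 30 to 40 mm above the base; neck 23 mm, rim 33 mm; a loop handle on its +x side reaches x = +40 mm. Grip the belly along y. Origin: centre of the underside; z up. About 0.16 kg.
- flask: Green glass flask, 72 mm high, standing. Cylindrical body 41 mm across from 3 to 40 mm above the base, then a neck 16 mm and a rim 26 mm across. Round: grip it from any side. Origin: centre of the underside; z up. About 0.09 kg.
- bell: Small bronze bell standing on its mouth, brownish yellow with green bands, 59 mm high with its loop. Lip 50 mm across at the bottom; nearly upright sides 44 to 42 mm across from 8 to 30 mm above the base, then a rounded shoulder at 43 mm and a thin loop (in the xz plane). Round below: grip the sides. Origin: centre of the underside; z up. About 0.18 kg.
- key: Dark iron key lying flat, 86 mm long, 10 mm thick. Ring bow 36 mm across, centred at x = -30 mm; straight shaft 11 mm wide from x = -18 to x = +38 mm; two-toothed bit on the +y side, x = 22 to 36 mm, reaching y = +22 mm. Grip the shaft across (along y) near x = 0, down to the table. Origin: underside of the shaft, near the middle of the length; x along the shaft towards the bit, z up. About 0.06 kg.
- loupe: Black round stand loupe with a clear foot, not a find: to be left alone. 48 mm across, 42 mm high, standing. Origin: centre of the underside; z up.
- tray_yellow: Shallow grey tray with a yellow lining, fixed on the table; outside 220 mm along its x, 140 mm along its y, 30 mm high; walls 4 mm thick (a 3 mm lip outside the rim), inside 212 by 132 mm. Origin: centre of its underside; z up; the top of the lining is 5 mm above the origin. There is room for two finds one behind the other along x, about 50 mm either side of the centre.
- tray_blue: Shallow grey tray with a blue lining, fixed on the table; outside 220 mm along its x, 140 mm along its y, 30 mm high; walls 4 mm thick (a 3 mm lip outside the rim), inside 212 by 132 mm. Origin: centre of its underside; z up; the top of the lining is 5 mm above the origin. There is room for two finds one behind the other along x, about 50 mm either side of the centre.
- tray_white: Shallow grey tray with a white lining, fixed on the table; outside 220 mm along its x, 140 mm along its y, 30 mm high; walls 4 mm thick (a 3 mm lip outside the rim), inside 212 by 132 mm. Origin: centre of its underside; z up; the top of the lining is 5 mm above the origin. There is room for two finds one behind the other along x, about 50 mm either side of the centre.

How it is judged:
At the end, for the whole second after the job is handed in: Lamp and jug in the yellow-lined, key and bell in the blue-lined, flask in the white-lined tray: origins within 100 mm (x), 60 mm (y) of the tray centre and under 10 mm above its underside, tilted under 0.2 rad, under 0.02 m/s, released; lamp and jug, key and bell not touching (x of lamp in the frame of tray_yellow between -0.1 and 0.1 m and y of lamp in the frame of tray_yellow between -0.06 and 0.06 m and z of lamp in the frame of tray_yellow between 0 and 0.01 m and angle between each of lamp, jug, key, bell, flask's own z axis and vertical below 0.2 rad and linear speed of each of lamp, jug, key, bell, flask below 0.02 m/s and x of jug in the frame of tray_yellow between -0.1 and 0.1 m and y of jug in the frame of tray_yellow between -0.06 and 0.06 m and z of jug in the frame of tray_yellow between 0 and 0.01 m and x of key in the frame of tray_blue between -0.1 and 0.1 m and y of key in the frame of tray_blue between -0.06 and 0.06 m and z of key in the frame of tray_blue between 0 and 0.01 m and x of bell in the frame of tray_blue between -0.1 and 0.1 m and y of bell in the frame of tray_blue between -0.06 and 0.06 m and z of bell in the frame of tray_blue between 0 and 0.01 m and x of flask in the frame of tray_white between -0.1 and 0.1 m and y of flask in the frame of tray_white between -0.06 and 0.06 m and z of flask in the frame of tray_white between 0 and 0.01 m and contact force between lamp and jug below 0.02 N and contact force between key and bell below 0.02 N).
It fails at once if a find is dropped or thrown into its tray (faster than 0.6 m/s within 30 mm of the tray's underside) ((horizontal distance between lamp and tray_yellow below 0.11 m and z of lamp in the frame of tray_yellow below 0.03 m and linear speed of lamp above 0.6 m/s) or (horizontal distance between jug and tray_yellow below 0.11 m and z of jug in the frame of tray_yellow below 0.03 m and linear speed of jug above 0.6 m/s) or (horizontal distance between key and tray_blue below 0.11 m and z of key in the frame of tray_blue below 0.03 m and linear speed of key above 0.6 m/s) or (horizontal distance between bell and tray_blue below 0.11 m and z of bell in the frame of tray_blue below 0.03 m and linear speed of bell above 0.6 m/s) or (horizontal distance between flask and tray_white below 0.11 m and z of flask in the frame of tray_white below 0.03 m and linear speed of flask above 0.6 m/s)).
It fails at once if the loupe is pushed more than 25 mm from its place (distance of loupe from where it was at the start of the episode above 0.025 m).
It also fails if it takes over 144 s, if anything falls off the work surface, if the arm or the gripper's body presses on something with over 40 N, if the wrist force passes 120 N, or if a joint passes its speed limit or range.

## Working session

There is one attempt and no reset: what is moved stays moved. The work goes in short steps, Python scripts to look and compute and a tool call to move; the robot and the scene stay as the last step left them, time stands still between calls to the robot, and variables do not carry over. Pictures are saved under pics/ and viewed, about 12 in all and at most 16, crops included, and the job is handed in when it is done.

Besides the shell and the picture viewer there is one more tool, called after "Emit:" as name(argument=value, ...) on one line, values as JSON. step_arm: Moves the arm, as the interface text tells. Its arguments: {"type":"object","properties":{"travel":{"type":"array"},"delta_rot":{"type":"array"},"jaw":{"type":"array"},"grip_force":{"type":"number"}},"required":["travel","delta_rot","jaw"]}

```bash
ls; mkdir -p pics
cat > h.py <<'E'
import numpy as np, cv2
from rig import arm
T=['lamp','jug','flask','bell','key','loupe','tray_yellow','tray_blue','tray_white']
def ray(p,rc,z):
    K,R,t=map(np.array,(p['intrinsics'],p['R'],p['t']))
    d=R.T@np.linalg.solve(K,[rc[1],rc[0],1.]); c=-R.T@t
    return c+d*(z-c[2])/d[2]
def proj(p,X):
    K,R,t=map(np.array,(p['intrinsics'],p['R'],p['t']))
    u=K@(R@np.array(X,float)+t); return u[:2]/u[2]
E
python3 - <<'E'
from h import *
s=arm.state();print(s['time_s'],s['ee_pos'],s['eef_rot'],s['opening'])
for n in ['scene','side']:
    p=arm.camera(n);cv2.imwrite(f'pics/{n}0.png',p['pixels'])
    print(n,-np.array(p['R']).T@p['t'])
    for t in T:
        for r in arm.pinpoint(p,t)[:2]:
            print(t,round(r['score'],2),np.round(r['point']),ray(p,r['point'],0).round(3))
E
```

```text
pics
0.0 [6.49357531e-01 1.13232040e-05 2.30280084e-01] [[ 9.99998112e-01  7.24416457e-05 -1.94160847e-03]
 [ 7.21835314e-05 -9.99999989e-01 -1.33008117e-04]
 [-1.94161808e-03  1.32867714e-04 -9.99998106e-01]] 0.9950931999233623
scene [1.07559961 0.62781738 0.66006332]
lamp 0.94 [329. 387.] [0.589 0.262 0.   ]
jug 0.66 [326. 486.] [0.452 0.378 0.   ]
jug 0.61 [325. 386.] [0.583 0.254 0.   ]
flask 0.84 [370. 443.] [0.589 0.384 0.   ]
bell 0.62 [288. 437.] [0.435 0.256 0.   ]
key 0.73 [297. 325.] [0.618 0.126 0.   ]
loupe 0.71 [254. 374.] [0.45  0.101 0.   ]
loupe 0.46 [180. 225.] [ 0.514 -0.386  0.   ]
tray_yellow 0.67 [180. 225.] [ 0.513 -0.386  0.   ]
tray_yellow 0.45 [211. 257.] [ 0.538 -0.205  0.   ]
tray_blue 0.96 [212. 256.] [ 0.542 -0.204  0.   ]
tray_white 0.66 [234. 302.] [ 0.519 -0.059  0.   ]
side [-0.06136059  0.70399738  0.65718186]
lamp 0.95 [307. 194.] [0.588 0.254 0.   ]
lamp 0.57 [353. 252.] [0.438 0.263 0.   ]
jug 0.73 [389. 188.] [0.453 0.374 0.   ]
jug 0.4 [306. 190.] [0.595 0.257 0.   ]
flask 0.83 [348. 126.] [0.587 0.387 0.   ]
flask 0.39 [301. 311.] [0.454 0.108 0.   ]
bell 0.73 [357. 250.] [0.434 0.27  0.   ]
key 0.82 [268. 235.] [0.618 0.132 0.   ]
loupe 0.79 [303. 309.] [0.453 0.114 0.   ]
tray_yellow 0.81 [188. 436.] [ 0.511 -0.383  0.   ]
tray_yellow 0.49 [213. 381.] [ 0.538 -0.21   0.   ]
tray_blue 0.62 [300. 311.] [0.455 0.107 0.   ]
tray_blue 0.61 [212. 381.] [ 0.54  -0.213  0.   ]
tray_white 0.77 [250. 341.] [ 0.514 -0.045  0.   ]
```

View pics/scene0.png

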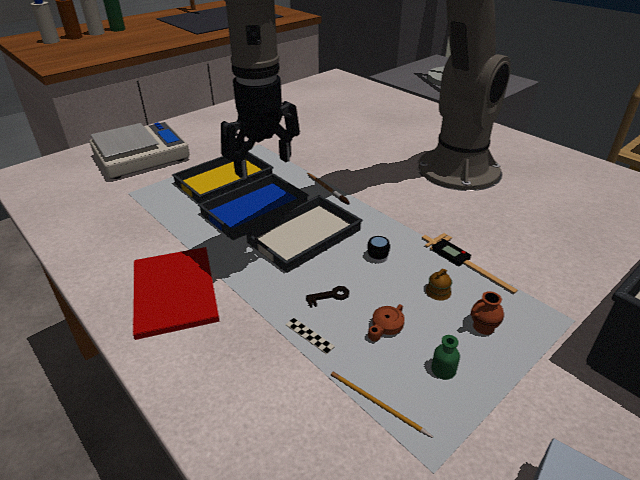

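View pics/side0.png

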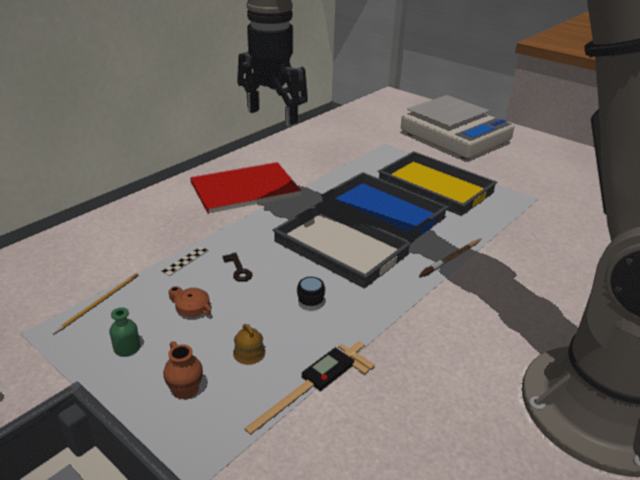

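Both views show yellow, blue and white trays in a row, and the finds nearer the left. The positions from the two views agree to about 1 cm. In scene the key is at (297,325), lamp (329,387), bell (288,437), jug (315,486), flask (360,446) and loupe (247,378). Next I'll work out orientations and tray yaws from top-down rectified images.

Run:
```python
from h import *
def rect(p,x0,x1,y0,y1,z,s):
    # image: up=+x, left=+y
    W,H=int((y1-y0)*s),int((x1-x0)*s)
    src=np.float32([proj(p,(x,y,z)) for x,y in[(x1,y1),(x1,y0),(x0,y0),(x0,y1)]])
    M=cv2.getPerspectiveTransform(src,np.float32([[0,0],[W,0],[W,H],[0,H]]))
    return M,(W,H)
out=[]
for n in ['scene','side']:
    p=arm.camera(n); im=p['pixels']
    M,sz=rect(p,.38,.68,.04,.44,.015,950); a=cv2.warpPerspective(im,M,sz,flags=cv2.INTER_CUBIC)
    for k in range(1,8): cv2.putText(a,'',(0,0),0,1,0)
    out.append(a)
    M,sz=rect(p,.38,.68,-.48,.04,.005,2000); t=cv2.warpPerspective(im,M,sz)
    h=cv2.cvtColor(t,cv2.COLOR_BGR2HSV)
    for c,(lo,hi) in dict(yellow=((20,150,60),(35,255,255)),blue=((105,150,40),(125,255,255))).items():
        m=cv2.morphologyEx(cv2.inRange(h,lo,hi),cv2.MORPH_CLOSE,np.ones((25,25)))
        b=max(cv2.findContours(m,0,2)[0],key=cv2.contourArea)
        (u,v),(w,hh),ang=cv2.minAreaRect(b)
        print(n,c,.68-v/2000,.04-u/2000,w/2000,hh/2000,ang)
    M,sz=rect(p,.38,.68,-.48,.04,.03,2000)
    for tr in ['tray_yellow','tray_blue','tray_white']:
        for r in arm.cut_out(p,tr)[:1]:
            m=cv2.warpPerspective(r['pixels'].astype(np.uint8),M,sz)
            b=max(cv2.findContours(m,0,2)[0],key=cv2.contourArea)
            (u,v),(w,hh),ang=cv2.minAreaRect(b)
            print(n,tr,round(r['score'],2),.68-v/2000,.04-u/2000,w/2000,hh/2000,ang)
cv2.imwrite('pics/rect.png',np.vstack(out)); print(out[0].shape)
```

```text
scene yellow 0.5364117736816407 -0.4084841918945313 0.09858333587646484 0.18136636352539062 0.9430552124977112
scene blue 0.5409619903564453 -0.2326920166015625 0.10498149871826172 0.2185973663330078 0.4407281279563904
scene tray_yellow 0.78 0.5221956634521485 -0.37184365844726563 0.18104574584960936 0.24439372253417968 2.642545223236084
scene tray_blue 0.73 0.547582504272461 -0.19978771972656248 0.1821107177734375 0.24620384216308594 0.38712772727012634
scene tray_white 0.94 0.5275000152587891 -0.04299998474121094 0.16599996948242188 0.24799996948242187 0.0
side yellow 0.5128309020996095 -0.40569281005859376 0.09645149230957031 0.21903927612304688 0.7206636071205139
side blue 0.5357221832275392 -0.22967083740234376 0.10093033599853515 0.21797409057617187 0.5025817155838013
side tray_blue 0.93 0.526871566772461 -0.20237741088867187 0.17107708740234376 0.24749822998046875 0.4493694603443146
side tray_white 0.97 0.5092834930419923 -0.041605895996093746 0.2469728240966797 0.16416604614257813 89.77705383300781
(285, 380, 3)
```

View pics/rect.png

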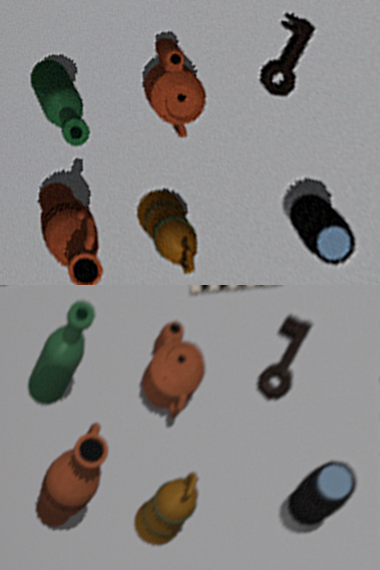

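Tray yaws are about 0 and the key yaw is about -20°. Next is a wrist view above the finds.

Emit:
step_arm(travel=[[-0.12, -0.26, -0.15], [-0.12, -0.26, -0.15], [-0.12, -0.26, -0.15], [-0.12, -0.26, -0.15], [-0.12, -0.26, -0.15], [-0.12, -0.26, -0.15], [-0.12, -0.26, -0.15], [-0.12, -0.26, -0.15], [-0.12, -0.26, -0.15], [-0.12, -0.26, -0.15], [-0.12, -0.26, -0.15]], delta_rot=[[0, 0, 0], [0, 0, 0], [0, 0, 0], [0, 0, 0], [0, 0, 0], [0, 0, 0], [0, 0, 0], [0, 0, 0], [0, 0, 0], [0, 0, 0], [0, 0, 0]], jaw=[1, 1, 1, 1, 1, 1, 1, 1, 1, 1, 1], grip_force=30)

```text
time_s: 2.32
ee_pos: [0.5303, 0.2591, 0.381]
eef_rot: [[1.0, -0.001, 0.0], [-0.001, -1.0, -0.001], [0.0, 0.001, -1.0]]
contact_force: [-0.6, -0.4, 0.3]
opening: 0.998
```

Run:
```python
from h import *
s=arm.state();print(s['time_s'],s['ee_pos'].round(3) if hasattr(s['ee_pos'],'round') else s['ee_pos'],s['joint_pos'])
p=arm.camera('wrist');cv2.imwrite('pics/w1.png',p['pixels']);print(-np.array(p['R']).T@p['t'],p['R'])
Z=dict(lamp=0,jug=0,flask=0,bell=0,key=0,loupe=0)
for t in Z:
    for r in arm.pinpoint(p,t)[:2]: print(t,round(r['score'],2),np.round(r['point']),ray(p,r['point'],0).round(4))
```

```text
2.3167 [0.53  0.259 0.381] [-0.45759858  0.22140921 -0.08703918  1.44918751  0.02033744  1.47225988
 -0.54529757]
[0.53123728 0.34107422 0.52427496] [[ 9.99999554e-01 -5.00693611e-04  8.00575790e-04]
 [-7.30203882e-04 -9.47602357e-01  3.19451467e-01]
 [ 5.98680197e-04 -3.19451909e-01 -9.47602300e-01]]
lamp 0.61 [184. 358.] [0.5875 0.2567 0.    ]
jug 0.91 [103. 276.] [0.4641 0.3747 0.    ]
flask 0.68 [ 96. 363.] [0.5904 0.3835 0.    ]
flask 0.33 [180. 263.] [0.4388 0.2621 0.    ]
bell 0.57 [179. 264.] [0.4413 0.2639 0.    ]
key 0.62 [260. 376.] [0.6232 0.1266 0.    ]
loupe 0.7 [269. 279.] [0.4572 0.1106 0.    ]
```

View pics/w1.png

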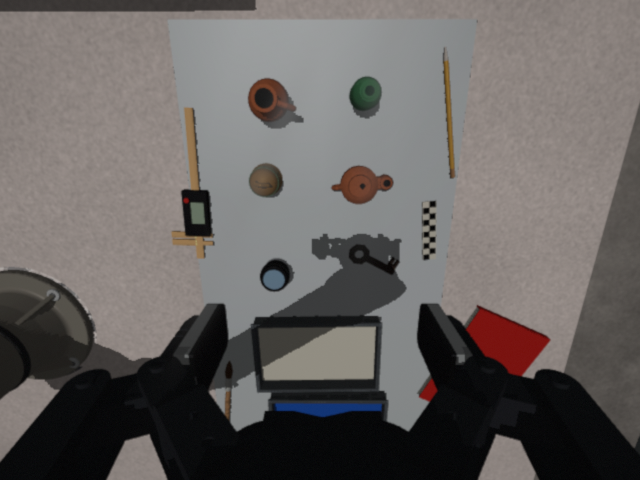

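The wrist view (right = +x, up = +y) shows:
- Lamp at (184,358), yaw about +5°.
- Key around (260,376), yaw about -22°, bit on the +y side.
- Jug at (100,268), handle at about -20°.
- Flask, bell and loupe standing apart.

The jug goes first.

Emit:
step_arm(travel=[[-0.074, -0.116, 0.18], [-0.074, -0.116, 0.18], [-0.074, -0.116, 0.18], [-0.074, -0.116, 0.18], [-0.074, -0.116, 0.18], [-0.074, -0.116, 0.18], [-0.074, -0.116, 0.18], [-0.074, -0.116, 0.18], [-0.074, -0.116, 0.18], [-0.074, -0.116, 0.18], [-0.074, -0.116, 0.18], [-0.074, -0.116, 0.18]], delta_rot=[[0, 0, -7], [0, 0, -14], [0, 0, -21], [0, 0, -28], [0, 0, -35], [0, 0, -42], [0, 0, -49], [0, 0, -56], [0, 0, -63], [0, 0, -70], [0, 0, -70], [0, 0, -70]], jaw=[1, 1, 1, 1, 1, 1, 1, 1, 1, 1, 1, 1])

```text
time_s: 3.67
ee_pos: [0.4566, 0.3748, 0.2007]
eef_rot: [[0.347, 0.938, -0.001], [0.938, -0.347, -0.001], [-0.001, -0.001, -1.0]]
contact_force: [-0.1, -0.3, 0.0]
opening: 0.996
```

```bash
cat >> h.py <<'E'
def cls(x,y,z,yaw):
    "travel and z-turn from the present pose to TCP x,y,z with jaw axis at yaw (deg), tool down"
    s=arm.state();R=np.array(s['eef_rot']);d=R.T@(np.array([x,y,z])-s['ee_pos'])
    c=np.degrees(np.arctan2(R[1,0],R[0,0]));print('t',round(s['time_s'],1),'yaw',c.round(1),'travel',d.round(4),'turn z',-(yaw-c),'op',s['opening'])
E
python3 - <<'E'
from h import *
p=arm.camera('wrist');cv2.imwrite('pics/w2.png',p['pixels'])
print(arm.state()['joint_pos'].round(2))
for t in ['jug','bell','lamp','key','flask']:
    for r in arm.pinpoint(p,t)[:1]: print(t,round(r['score'],2),np.round(r['point']),ray(p,r['point'],0).round(4))
cls(.456,.375,.011,70)
E
```

```text
[-0.49  0.33 -0.34  1.71  0.12  1.12  0.35]
jug 0.97 [208. 324.] [0.4574 0.3767 0.    ]
bell 0.57 [234. 218.] [0.4447 0.2595 0.    ]
lamp 0.6 [341. 271.] [0.5904 0.2598 0.    ]
key 0.34 [284. 103.] [0.4528 0.11   0.    ]
flask 0.94 [311. 369.] [0.5913 0.3836 0.    ]
t 4.0 yaw 69.9 travel [-0.0002 -0.0003  0.19  ] turn z -0.1327510651244097 op 1.005205238066006
```

View pics/w2.png

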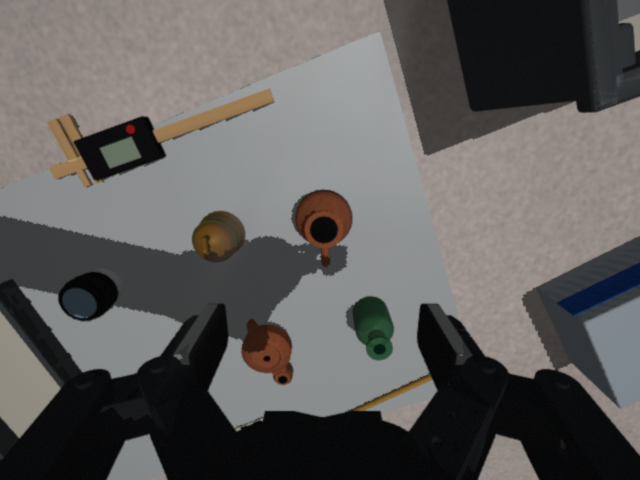

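The jug sits centred under the gripper, its handle along tool +y. Descend and grip.

Emit:
step_arm(travel=[[0.001, 0, 0.04], [0.001, 0, 0.08], [0.001, 0, 0.11], [0.001, 0, 0.14], [0.001, 0, 0.165], [0.001, 0, 0.18], [0.001, 0, 0.19], [0.001, 0, 0.19], [0.001, 0, 0.19], [0.001, 0, 0.19], [0.001, 0, 0.19], [0.001, 0, 0.19]], delta_rot=[[0, 0, 0], [0, 0, 0], [0, 0, 0], [0, 0, 0], [0, 0, 0], [0, 0, 0], [0, 0, 0], [0, 0, 0], [0, 0, 0], [0, 0, 0], [0, 0, 0], [0, 0, 0]], jaw=[1, 1, 1, 1, 1, 1, 1, 1, 0, 0, 0, 0], grip_force=35)

```text
time_s: 4.97
ee_pos: [0.4575, 0.3767, 0.0128]
eef_rot: [[0.345, 0.939, 0.002], [0.939, -0.345, 0.001], [0.001, 0.001, -1.0]]
contact_force: [-0.5, -1.4, 4.9]
opening: 0.62
```

Emit:
step_arm(travel=[[0, 0, 0], [0, 0, 0], [0, 0, -0.01], [0, 0, -0.03], [0, 0, -0.06], [0, 0, -0.1], [0, 0, -0.14], [0, 0, -0.16], [0, 0, -0.16], [0, 0, -0.16]], delta_rot=[[0, 0, 0], [0, 0, 0], [0, 0, 0], [0, 0, 0], [0, 0, 0], [0, 0, 0], [0, 0, 0], [0, 0, 0], [0, 0, 0], [0, 0, 0]], jaw=[0, 0, 0, 0, 0, 0, 0, 0, 0, 0])

```text
time_s: 5.8
ee_pos: [0.4578, 0.377, 0.1745]
eef_rot: [[0.345, 0.939, 0.004], [0.939, -0.345, 0.003], [0.004, 0.003, -1.0]]
contact_force: [-0.5, 0.4, -3.1]
opening: 0.616
```

Run:
```python
from h import *
s=arm.state();print(s['ee_pos'],s['contact_force'])
p=arm.camera('scene');cv2.imwrite('pics/s2.png',p['pixels'][100:460,150:640])
cls(.460,-.386,.17,90)
```

```text
[0.45776272 0.37695915 0.17452542] [-0.47483757  0.35710363 -3.07009988]
t 5.8 yaw 69.8 travel [-0.7142  0.2655  0.0025] turn z -20.154385144570824 op 0.6159853996987512
```

View pics/s2.png

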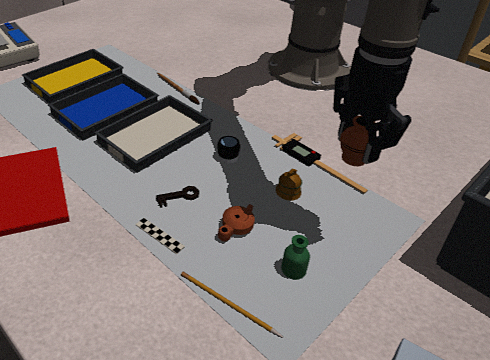

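The jug is held in the gripper and the neighbours are undisturbed. Carry it to the yellow tray.

Emit:
step_arm(travel=[[-0.02, 0.007, 0], [-0.05, 0.018, 0], [-0.086, 0.032, 0], [-0.125, 0.046, 0], [-0.164, 0.06, 0], [-0.203, 0.075, 0], [-0.242, 0.089, 0], [-0.281, 0.103, 0], [-0.32, 0.118, 0], [-0.359, 0.132, 0], [-0.398, 0.146, 0], [-0.437, 0.16, 0]], delta_rot=[[0, 0, 0], [0, 0, 0], [0, 0, 0], [0, 0, 0], [0, 0, 0], [0, 0, 0], [0, 0, 0], [0, 0, 0], [0, 0, 0], [0, 0, 0], [0, 0, 0], [0, 0, 0]], jaw=[0, 0, 0, 0, 0, 0, 0, 0, 0, 0, 0, 0])

```text
time_s: 6.85
ee_pos: [0.4542, -0.0912, 0.1706]
eef_rot: [[0.344, 0.939, -0.003], [0.939, -0.344, 0.001], [-0.0, -0.003, -1.0]]
contact_force: [0.7, 0.1, -2.3]
opening: 0.616
```

Run:
```python
from h import *
cls(.457,-.386,.17,70);print(arm.state()['joint_pos'].round(2),arm.state()['qvel'].round(2))
```

```text
t 6.8 yaw 69.9 travel [-0.2758  0.1042  0.0004] turn z -0.1460065131375643 op 0.6162551927371744
[ 0.15  0.13 -0.05  2.03  0.01  0.98  1.32] [ 0.66  0.13  0.45 -0.15 -0.06  0.    1.13]
```

Emit:
step_arm(travel=[[-0.035, 0.013, 0], [-0.074, 0.028, 0], [-0.112, 0.042, 0], [-0.15, 0.056, 0], [-0.19, 0.071, 0], [-0.225, 0.085, 0], [-0.255, 0.096, 0], [-0.276, 0.104, 0], [-0.276, 0.104, 0], [-0.276, 0.104, 0]], delta_rot=[[0, 0, 0], [0, 0, 0], [0, 0, 0], [0, 0, 0], [0, 0, 0], [0, 0, 0], [0, 0, 0], [0, 0, 0], [0, 0, 0], [0, 0, 0]], jaw=[0, 0, 0, 0, 0, 0, 0, 0, 0, 0])

```text
time_s: 7.68
ee_pos: [0.4547, -0.3866, 0.1678]
eef_rot: [[0.347, 0.938, -0.007], [0.938, -0.347, 0.003], [0.0, -0.008, -1.0]]
contact_force: [0.3, 0.0, -2.1]
opening: 0.614
```

Run:
```python
from h import *
cls(.457,-.386,.019,70)
p=arm.camera('wrist');cv2.imwrite('pics/w3.png',p['pixels'])
for n,t in [(0,'tray_yellow'),(0,'tray_blue')]:
    for r in arm.pinpoint(p,t)[:1]: print(t,r['score'],ray(p,r['point'],0).round(4))
```

```text
t 7.7 yaw 69.7 travel [0.0013 0.0031 0.1488] turn z -0.3309349422938652 op 0.6135304807887398
tray_yellow 0.89 [ 0.5186 -0.3908  0.    ]
tray_blue 0.83 [ 0.5411 -0.2174  0.    ]
```

View pics/w3.png

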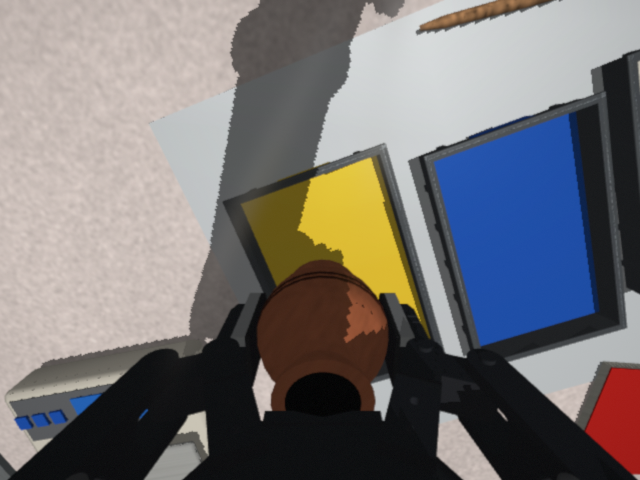

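The jug hangs over the yellow tray, well inside. Quick check of the rim position by ray.

Run:
```python
from h import *
p=arm.camera('wrist')
for rc in [(203,228),(147,385),(158,420),(96,603),(325,625)]: print(rc,ray(p,rc,.03).round(3))
for rc in [(348,432)]: print(rc,ray(p,rc,.03).round(3))
cls(.460,-.388,.02,70)
```

```text
(203, 228) [ 0.41  -0.453  0.03 ]
(147, 385) [ 0.412 -0.312  0.03 ]
(158, 420) [ 0.43  -0.287  0.03 ]
(96, 603) [ 0.434 -0.14   0.03 ]
(325, 625) [ 0.654 -0.139  0.03 ]
(348, 432) [ 0.615 -0.324  0.03 ]
t 7.9 yaw 70.0 travel [-0.0029  0.005   0.1495] turn z -0.007242427308526089 op 0.6139376751711703
```

Emit:
step_arm(travel=[[0.005, 0.009, 0.01], [0.005, 0.009, 0.035], [0.005, 0.009, 0.065], [0.005, 0.009, 0.095], [0.005, 0.009, 0.115], [0.005, 0.009, 0.128], [0.005, 0.009, 0.136], [0.005, 0.009, 0.141], [0.005, 0.009, 0.145], [0.005, 0.009, 0.148], [0.005, 0.009, 0.15], [0.005, 0.009, 0.15]], delta_rot=[[0, 0, 0], [0, 0, 0], [0, 0, 0], [0, 0, 0], [0, 0, 0], [0, 0, 0], [0, 0, 0], [0, 0, 0], [0, 0, 0], [0, 0, 0], [0, 0, 0], [0, 0, 0]], jaw=[0, 0, 0, 0, 0, 0, 0, 0, 0, 0, 0, 0])

```text
time_s: 8.88
ee_pos: [0.4668, -0.3822, 0.0199]
eef_rot: [[0.342, 0.94, -0.003], [0.94, -0.342, 0.002], [0.001, -0.004, -1.0]]
contact_force: [0.4, 0.2, -2.5]
opening: 0.617
```

Emit:
step_arm(travel=[[0, 0, 0.001], [0, 0, 0.002], [0, 0, 0.003], [0, 0, 0.003]], delta_rot=[[0, 0, 0], [0, 0, 0], [0, 0, 0], [0, 0, 0]], jaw=[0, 0, 0, 0])

```text
time_s: 9.22
ee_pos: [0.4671, -0.3826, 0.0178]
eef_rot: [[0.342, 0.94, -0.003], [0.94, -0.342, 0.002], [0.001, -0.003, -1.0]]
contact_force: [-0.4, 0.6, 4.6]
opening: 0.615
```

Contact felt (+4.6 N). Release and rise.

Emit:
step_arm(travel=[[0, 0, 0], [0, 0, 0], [0, 0, 0], [0, 0, 0], [0, 0, -0.01], [0, 0, -0.04], [0, 0, -0.08], [0, 0, -0.12], [0, 0, -0.16], [0, 0, -0.18], [0, 0, -0.18], [0, 0, -0.18]], delta_rot=[[0, 0, 0], [0, 0, 0], [0, 0, 0], [0, 0, 0], [0, 0, 0], [0, 0, 0], [0, 0, 0], [0, 0, 0], [0, 0, 0], [0, 0, 0], [0, 0, 0], [0, 0, 0]], jaw=[0.75, 0.85, 0.95, 0.95, 0.95, 0.95, 0.95, 0.95, 0.95, 0.95, 0.95, 0.95])

```text
time_s: 10.22
ee_pos: [0.4682, -0.3834, 0.2]
eef_rot: [[0.342, 0.94, 0.001], [0.94, -0.342, -0.0], [-0.0, 0.001, -1.0]]
contact_force: [0.5, 0.3, -1.0]
opening: 0.951
```

Run:
```python
from h import *
p=arm.camera('wrist');cv2.imwrite('pics/w4.png',p['pixels'])
for t in ['jug','tray_yellow']:
    for r in arm.pinpoint(p,t)[:1]: print(t,r['score'],ray(p,r['point'],0.005).round(4))
cls(.589,.258,.2,95)
```

```text
tray_yellow 0.76 [ 0.5137 -0.3899  0.005 ]
t 10.4 yaw 70.0 travel [ 0.6433 -0.1041 -0.0021] turn z -25.02046697378138 op 0.9487270058788011
```

View pics/w4.png

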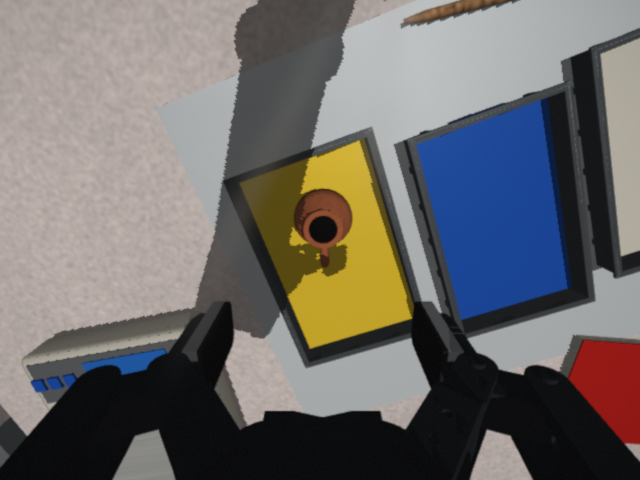

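The jug stands upright in the yellow tray. Move to the lamp.

Emit:
step_arm(travel=[[0.03, -0.005, 0], [0.07, -0.011, 0], [0.11, -0.018, 0], [0.15, -0.024, 0], [0.19, -0.031, 0], [0.23, -0.037, 0], [0.27, -0.044, 0], [0.31, -0.05, 0], [0.35, -0.057, 0], [0.39, -0.063, 0], [0.43, -0.07, 0], [0.47, -0.076, 0]], delta_rot=[[0, 0, -2], [0, 0, -4], [0, 0, -6], [0, 0, -8], [0, 0, -10], [0, 0, -12], [0, 0, -14], [0, 0, -16], [0, 0, -18], [0, 0, -20], [0, 0, -22], [0, 0, -25]], jaw=[1, 1, 1, 1, 1, 1, 1, 1, 1, 1, 1, 1])

```text
time_s: 11.37
ee_pos: [0.5549, 0.0873, 0.1957]
eef_rot: [[-0.089, 0.996, -0.009], [0.996, 0.089, 0.003], [0.004, -0.008, -1.0]]
contact_force: [0.9, 0.2, 0.3]
opening: 0.997
```

Run:
```python
from h import *
cls(.589,.258,.2,95)
```

```text
t 11.4 yaw 95.1 travel [ 0.167   0.0491 -0.004 ] turn z 0.10039060875915595 op 0.9972800769409643
```

Emit:
step_arm(travel=[[0.04, 0.012, 0], [0.08, 0.024, 0], [0.12, 0.036, 0], [0.15, 0.044, 0], [0.167, 0.049, -0.004], [0.167, 0.049, -0.004], [0.167, 0.049, -0.004]], delta_rot=[[0, 0, 0], [0, 0, 0], [0, 0, 0], [0, 0, 0], [0, 0, 0], [0, 0, 0], [0, 0, 0]], jaw=[1, 1, 1, 1, 1, 1, 1])

```text
time_s: 11.95
ee_pos: [0.5877, 0.2589, 0.198]
eef_rot: [[-0.092, 0.996, -0.012], [0.996, 0.092, 0.002], [0.003, -0.012, -1.0]]
contact_force: [-0.1, -0.1, -0.0]
opening: 0.999
```

Run:
```python
from h import *
p=arm.camera('wrist');cv2.imwrite('pics/w5.png',p['pixels'])
for t in ['lamp','flask','bell','key']:
    for r in arm.pinpoint(p,t)[:1]: print(t,round(r['score'],2),r['point'],ray(p,r['point'],0).round(4))
    if t=='lamp':
        m=arm.cut_out(p,t)[0]['pixels'].astype(np.uint8); M=cv2.moments(m); print('cen',M['m10']/M['m00'],M['m01']/M['m00'],'axis deg',.5*np.degrees(np.arctan2(2*M['mu11'],M['mu20']-M['mu02'])))
cls(.589,.258,-.002,95)
```

```text
lamp 0.96 [210.5, 321.9] [0.5875 0.259  0.    ]
cen 321.5723076923077 217.97323076923078 axis deg -89.60865709139395
flask 0.83 [226.2, 440.7] [0.593 0.387 0.   ]
bell 0.56 [58.4, 338.1] [0.4437 0.2608 0.    ]
key 0.94 [227.1, 194.6] [0.6179 0.1254 0.    ]
t 12.2 yaw 95.0 travel [0.0012 0.002  0.2018] turn z -0.03177803991660255 op 0.9999187776131188
```

View pics/w5.png

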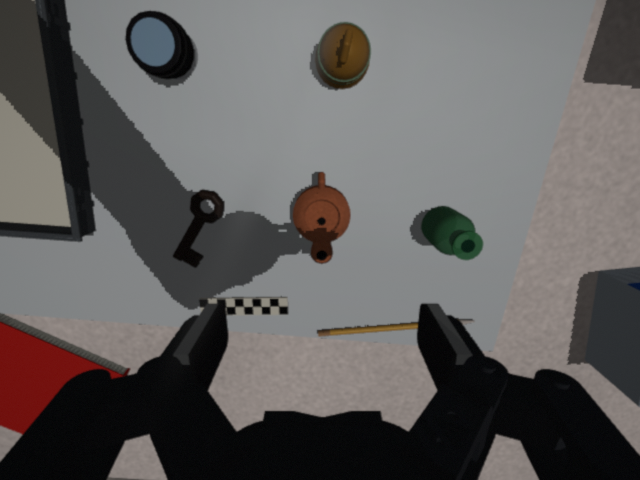

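The lamp is centred at (321,212) with its axis vertical in the image, so it is aligned. Descend and grip.

Emit:
step_arm(travel=[[0.001, 0, 0.03], [0.001, 0, 0.07], [0.001, 0, 0.11], [0.001, 0, 0.145], [0.001, 0, 0.17], [0.001, 0, 0.187], [0.001, 0, 0.196], [0.001, 0, 0.199], [0.001, 0, 0.199], [0.001, 0, 0.199], [0.001, 0, 0.199], [0.001, 0, 0.199]], delta_rot=[[0, 0, 0], [0, 0, 0], [0, 0, 0], [0, 0, 0], [0, 0, 0], [0, 0, 0], [0, 0, 0], [0, 0, 0], [0, 0, 0], [0, 0, 0], [0, 0, 0], [0, 0, 0]], jaw=[1, 1, 1, 1, 1, 1, 1, 1, 1, 0, 0, 0])

```text
time_s: 13.25
ee_pos: [0.5883, 0.2583, 0.0029]
eef_rot: [[-0.086, 0.996, -0.006], [0.996, 0.086, 0.003], [0.004, -0.006, -1.0]]
contact_force: [-0.4, -0.3, 2.5]
opening: 0.65
```

Emit:
step_arm(travel=[[0, 0, 0], [0, 0, 0], [0, 0, -0.01], [0, 0, -0.03], [0, 0, -0.06], [0, 0, -0.1], [0, 0, -0.14], [0, 0, -0.16], [0, 0, -0.16], [0, 0, -0.16]], delta_rot=[[0, 0, 0], [0, 0, 0], [0, 0, 0], [0, 0, 0], [0, 0, 0], [0, 0, 0], [0, 0, 0], [0, 0, 0], [0, 0, 0], [0, 0, 0]], jaw=[0, 0, 0, 0, 0, 0, 0, 0, 0, 0])

```text
time_s: 14.08
ee_pos: [0.59, 0.258, 0.1648]
eef_rot: [[-0.086, 0.996, -0.003], [0.996, 0.086, 0.005], [0.005, -0.003, -1.0]]
contact_force: [-0.8, -0.7, -3.0]
opening: 0.65
```

Run:
```python
from h import *
cls(.564,-.386,.17,90)
```

```text
t 14.1 yaw 95.0 travel [-0.6394 -0.0815 -0.0081] turn z 4.953910333315292 op 0.6503383111378287
```

Emit:
step_arm(travel=[[-0.02, -0.003, 0], [-0.05, -0.006, 0], [-0.09, -0.011, 0], [-0.13, -0.017, 0], [-0.17, -0.022, 0], [-0.21, -0.027, 0], [-0.25, -0.032, 0], [-0.29, -0.037, 0], [-0.33, -0.042, 0], [-0.37, -0.047, 0], [-0.41, -0.052, 0], [-0.45, -0.057, 0]], delta_rot=[[0, 0, 0], [0, 0, 1], [0, 0, 1], [0, 0, 2], [0, 0, 2], [0, 0, 3], [0, 0, 3], [0, 0, 4], [0, 0, 4], [0, 0, 5], [0, 0, 5], [0, 0, 5]], jaw=[0, 0, 0, 0, 0, 0, 0, 0, 0, 0, 0, 0])

```text
time_s: 15.08
ee_pos: [0.5699, -0.1966, 0.1605]
eef_rot: [[0.001, 1.0, -0.008], [1.0, -0.001, 0.006], [0.006, -0.008, -1.0]]
contact_force: [0.4, -0.7, -1.3]
opening: 0.651
```

Run:
```python
from h import *
cls(.564,-.386,.17,90)
```

```text
t 15.1 yaw 90.0 travel [-0.1893 -0.0058 -0.0105] turn z -0.03984103683038143 op 0.6506656578764773
```

Emit:
step_arm(travel=[[-0.04, -0.001, -0.002], [-0.08, -0.003, -0.004], [-0.12, -0.004, -0.006], [-0.15, -0.005, -0.008], [-0.175, -0.005, -0.01], [-0.189, -0.006, -0.01], [-0.189, -0.006, -0.01], [-0.189, -0.006, -0.01]], delta_rot=[[0, 0, 0], [0, 0, 0], [0, 0, 0], [0, 0, 0], [0, 0, 0], [0, 0, 0], [0, 0, 0], [0, 0, 0]], jaw=[0, 0, 0, 0, 0, 0, 0, 0])

```text
time_s: 15.75
ee_pos: [0.5629, -0.3846, 0.1676]
eef_rot: [[0.001, 1.0, -0.011], [1.0, -0.001, 0.009], [0.009, -0.011, -1.0]]
contact_force: [0.7, -0.1, -1.3]
opening: 0.65
```

Run:
```python
from h import *
p=arm.camera('wrist');cv2.imwrite('pics/w6.png',p['pixels'])
for t in ['jug','tray_yellow']:
    for r in arm.pinpoint(p,t)[:1]: print(t,r['score'],ray(p,r['point'],0.005).round(4))
p=arm.camera('side')
for r in arm.pinpoint(p,'jug')[:2]: print('side jug',r['score'],ray(p,r['point'],0.005).round(4))
cls(.565,-.386,.0,90)
# yellow rim seen before, project expected lines for centre .518,-.385
p=arm.camera('wrist')
for dx in(-.113,.113):
  for dy in(-.073,.073): print(proj(p,(.518+dx,-.385+dy,.03)).round())
```

```text
jug 0.93 [ 0.4677 -0.3789  0.005 ]
tray_yellow 0.83 [ 0.517  -0.3903  0.005 ]
side jug 0.8 [ 0.4715 -0.3745  0.005 ]
t 16.0 yaw 90.1 travel [-0.0039  0.0017  0.1694] turn z 0.1399308196122746 op 0.6490130556495826
[219.  15.]
[418.  16.]
[242. 293.]
[396. 293.]
```

View pics/w6.png

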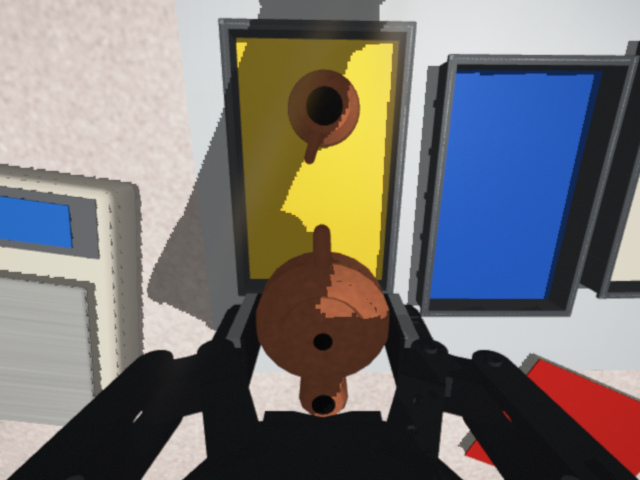

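The image matches the predicted tray outline (centre about 0.519, -0.386). The lamp is over the free half, with room to the jug's handle. Lower it.

Emit:
step_arm(travel=[[-0.003, 0.003, 0.01], [-0.003, 0.003, 0.035], [-0.003, 0.003, 0.07], [-0.003, 0.003, 0.1], [-0.003, 0.003, 0.122], [-0.003, 0.003, 0.138], [-0.003, 0.003, 0.147], [-0.003, 0.003, 0.152], [-0.003, 0.003, 0.156], [-0.003, 0.003, 0.158], [-0.003, 0.003, 0.16], [-0.003, 0.003, 0.16]], delta_rot=[[0, 0, 0], [0, 0, 0], [0, 0, 0], [0, 0, 0], [0, 0, 0], [0, 0, 0], [0, 0, 0], [0, 0, 0], [0, 0, 0], [0, 0, 0], [0, 0, 0], [0, 0, 0]], jaw=[0, 0, 0, 0, 0, 0, 0, 0, 0, 0, 0, 0])

```text
time_s: 17.05
ee_pos: [0.5667, -0.386, 0.0102]
eef_rot: [[-0.002, 1.0, -0.007], [1.0, 0.002, 0.006], [0.006, -0.007, -1.0]]
contact_force: [-0.4, -0.6, -1.3]
opening: 0.646
```

Emit:
step_arm(travel=[[0, 0, 0.001], [0, 0, 0.002], [0, 0, 0.003], [0, 0, 0.003]], delta_rot=[[0, 0, 0], [0, 0, 0], [0, 0, 0], [0, 0, 0]], jaw=[0, 0, 0, 0])

```text
time_s: 17.38
ee_pos: [0.5671, -0.3863, 0.0079]
eef_rot: [[-0.002, 1.0, -0.006], [1.0, 0.002, 0.005], [0.005, -0.006, -1.0]]
contact_force: [-1.0, 0.1, 2.6]
opening: 0.652
```

Contact felt. Release and rise.

Emit:
step_arm(travel=[[0, 0, 0], [0, 0, 0], [0, 0, 0], [0, 0, 0], [0, 0, -0.01], [0, 0, -0.04], [0, 0, -0.08], [0, 0, -0.12], [0, 0, -0.16], [0, 0, -0.19], [0, 0, -0.19], [0, 0, -0.19]], delta_rot=[[0, 0, 0], [0, 0, 0], [0, 0, 0], [0, 0, 0], [0, 0, 0], [0, 0, 0], [0, 0, 0], [0, 0, 0], [0, 0, 0], [0, 0, 0], [0, 0, 0], [0, 0, 0]], jaw=[0.75, 0.85, 0.95, 0.95, 0.95, 0.95, 0.95, 0.95, 0.95, 0.95, 0.95, 0.95])

```text
time_s: 18.38
ee_pos: [0.5695, -0.3882, 0.2017]
eef_rot: [[-0.002, 1.0, -0.0], [1.0, 0.002, 0.002], [0.002, -0.0, -1.0]]
contact_force: [0.1, 0.1, -0.4]
opening: 0.95
```

Run:
```python
from h import *
p=arm.camera('wrist');cv2.imwrite('pics/w7.png',p['pixels'])
for t in ['lamp','jug','tray_yellow','tray_blue','tray_white']:
    for r in arm.pinpoint(p,t)[:1]: print(t,r['score'],ray(p,r['point'],0.005).round(4))
cls(.438,.263,.2,90)
```

```text
jug 0.67 [ 0.4673 -0.3824  0.005 ]
tray_yellow 0.43 [ 0.5654 -0.3854  0.005 ]
tray_blue 0.86 [ 0.5392 -0.2168  0.005 ]
tray_white 0.42 [ 0.4669 -0.3796  0.005 ]
t 18.7 yaw 90.1 travel [ 0.65   -0.1282  0.0017] turn z 0.10189361473874214 op 0.9476076579607965
```

View pics/w7.png

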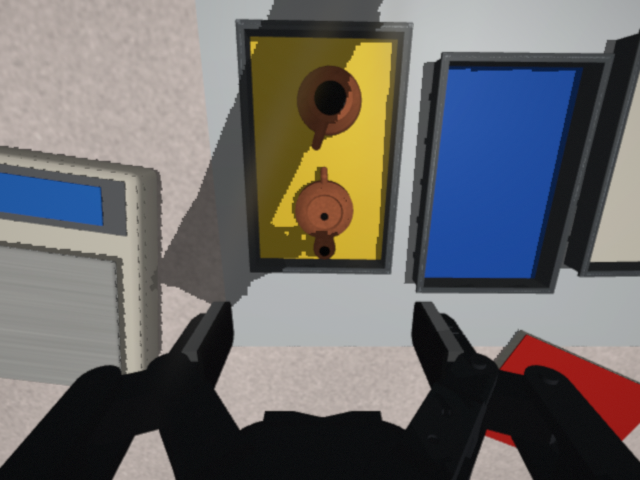

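Lamp and jug stand apart inside the yellow tray; the lamp's nozzle at (325,245) is clear of the wall. Bell next.

Emit:
step_arm(travel=[[0.03, -0.006, 0], [0.07, -0.014, 0], [0.11, -0.022, 0], [0.15, -0.03, 0], [0.19, -0.037, 0], [0.23, -0.045, 0], [0.27, -0.053, 0], [0.31, -0.061, 0], [0.35, -0.069, 0], [0.39, -0.077, 0], [0.43, -0.085, 0], [0.47, -0.093, 0]], delta_rot=[[0, 0, 0], [0, 0, 0], [0, 0, 0], [0, 0, 0], [0, 0, 0], [0, 0, 0], [0, 0, 0], [0, 0, 0], [0, 0, 0], [0, 0, 0], [0, 0, 0], [0, 0, 0]], jaw=[1, 1, 1, 1, 1, 1, 1, 1, 1, 1, 1, 1])

```text
time_s: 19.68
ee_pos: [0.4724, 0.0846, 0.1997]
eef_rot: [[-0.002, 1.0, -0.009], [1.0, 0.002, 0.007], [0.007, -0.009, -1.0]]
contact_force: [1.2, 0.5, -0.8]
opening: 0.997
```

Run:
```python
from h import *
cls(.440,.263,.2,90)
```

```text
t 19.7 yaw 90.1 travel [ 0.1784 -0.0321  0.0012] turn z 0.09129336160869173 op 0.997400894327008
```

Emit:
step_arm(travel=[[0.04, -0.007, 0], [0.08, -0.014, 0], [0.12, -0.021, 0], [0.15, -0.028, 0], [0.17, -0.032, 0], [0.178, -0.032, 0], [0.178, -0.032, 0], [0.178, -0.032, 0]], delta_rot=[[0, 0, 0], [0, 0, 0], [0, 0, 0], [0, 0, 0], [0, 0, 0], [0, 0, 0], [0, 0, 0], [0, 0, 0]], jaw=[1, 1, 1, 1, 1, 1, 1, 1])

```text
time_s: 20.35
ee_pos: [0.4404, 0.2612, 0.2005]
eef_rot: [[-0.001, 1.0, -0.01], [1.0, 0.001, 0.005], [0.005, -0.01, -1.0]]
contact_force: [0.6, -1.2, 0.2]
opening: 0.999
```

Run:
```python
from h import *
p=arm.camera('wrist')
for t in ['bell','flask','key','loupe']:
    for r in arm.pinpoint(p,t)[:1]: print(t,round(r['score'],2),r['point'],ray(p,r['point'],0).round(4))
r=arm.cut_out(p,'bell')[0]; print(r['extent'],[proj(p,(.438+dx,.263+dy,.02)).round() for dx,dy in((0,.022),(0,-.022))], proj(p,(.438,.263,0)))
cls(.438,.263,.003,90)
```

```text
bell 0.9 [212.8, 323.3] [0.4436 0.2633 0.    ]
flask 0.55 [332.0, 422.7] [0.5901 0.3828 0.    ]
loupe 0.65 [222.3, 182.1] [0.4539 0.1124 0.    ]
[302.5, 190.8, 347.2, 244.6] [array([345., 212.]), array([301., 212.])] [322.99178033 207.66043696]
t 20.6 yaw 90.0 travel [ 0.0005 -0.0008  0.1981] turn z -0.03943265789305883 op 0.9982477925161701
```

Emit:
step_arm(travel=[[0.001, 0.003, 0.03], [0.001, 0.003, 0.07], [0.001, 0.003, 0.105], [0.001, 0.003, 0.14], [0.001, 0.003, 0.165], [0.001, 0.003, 0.182], [0.001, 0.003, 0.193], [0.001, 0.003, 0.197], [0.001, 0.003, 0.197], [0.001, 0.003, 0.197], [0.001, 0.003, 0.197], [0.001, 0.003, 0.197]], delta_rot=[[0, 0, 0], [0, 0, 0], [0, 0, 0], [0, 0, 0], [0, 0, 0], [0, 0, 0], [0, 0, 0], [0, 0, 0], [0, 0, 0], [0, 0, 0], [0, 0, 0], [0, 0, 0]], jaw=[1, 1, 1, 1, 1, 1, 1, 1, 0, 0, 0, 0], grip_force=40)

```text
time_s: 21.65
ee_pos: [0.4429, 0.2644, 0.0059]
eef_rot: [[0.001, 1.0, -0.007], [1.0, -0.001, 0.008], [0.008, -0.007, -1.0]]
contact_force: [-1.4, -0.6, 8.2]
opening: 0.49
```

Emit:
step_arm(travel=[[0, 0, 0], [0, 0, 0], [0, 0, 0], [0, 0, -0.01], [0, 0, -0.03], [0, 0, -0.06], [0, 0, -0.1], [0, 0, -0.14], [0, 0, -0.16], [0, 0, -0.16], [0, 0, -0.16]], delta_rot=[[0, 0, 0], [0, 0, 0], [0, 0, 0], [0, 0, 0], [0, 0, 0], [0, 0, 0], [0, 0, 0], [0, 0, 0], [0, 0, 0], [0, 0, 0], [0, 0, 0]], jaw=[0, 0, 0, 0, 0, 0, 0, 0, 0, 0, 0])

```text
time_s: 22.57
ee_pos: [0.4445, 0.2634, 0.1674]
eef_rot: [[0.001, 1.0, -0.004], [1.0, -0.001, 0.009], [0.009, -0.004, -1.0]]
contact_force: [-0.8, -0.5, -1.1]
opening: 0.488
```

Run:
```python
from h import *
cls(.592,-.214,.17,90)
```

```text
t 22.6 yaw 89.9 travel [-0.4772  0.148  -0.0073] turn z -0.05812147314313165 op 0.48841676642381243
```

Emit:
step_arm(travel=[[-0.02, 0.006, 0], [-0.05, 0.015, 0], [-0.09, 0.028, 0], [-0.13, 0.04, 0], [-0.17, 0.053, 0], [-0.21, 0.065, 0], [-0.25, 0.078, 0], [-0.29, 0.09, 0], [-0.33, 0.102, 0], [-0.37, 0.115, 0], [-0.41, 0.127, 0], [-0.44, 0.137, 0]], delta_rot=[[0, 0, 0], [0, 0, 0], [0, 0, 0], [0, 0, 0], [0, 0, 0], [0, 0, 0], [0, 0, 0], [0, 0, 0], [0, 0, 0], [0, 0, 0], [0, 0, 0], [0, 0, 0]], jaw=[0, 0, 0, 0, 0, 0, 0, 0, 0, 0, 0, 0])

```text
time_s: 23.57
ee_pos: [0.5794, -0.1804, 0.1606]
eef_rot: [[0.003, 1.0, -0.008], [1.0, -0.003, 0.008], [0.008, -0.008, -1.0]]
contact_force: [0.9, -0.7, -0.7]
opening: 0.487
```

Run:
```python
from h import *
cls(.592,-.214,.17,90)
```

```text
t 23.6 yaw 89.8 travel [-0.0334  0.0126 -0.0098] turn z -0.20049474874028306 op 0.48695539973707896
```

Emit:
step_arm(travel=[[-0.02, 0.008, -0.004], [-0.033, 0.013, -0.008], [-0.033, 0.013, -0.01], [-0.033, 0.013, -0.01], [-0.033, 0.013, -0.01]], delta_rot=[[0, 0, 0], [0, 0, 0], [0, 0, 0], [0, 0, 0], [0, 0, 0]], jaw=[0, 0, 0, 0, 0])

```text
time_s: 23.98
ee_pos: [0.5915, -0.2114, 0.1687]
eef_rot: [[0.002, 1.0, -0.011], [1.0, -0.002, 0.01], [0.01, -0.011, -1.0]]
contact_force: [0.7, 0.6, -1.8]
opening: 0.485
```

Run:
```python
from h import *
cls(.592,-.214,.011,90)
p=arm.camera('wrist')
im=p['pixels'].copy()
for cx,cy in((.542,-.214),(.515,-.05)):
    q=[proj(p,(cx+a,cy+b,.03)) for a,b in((-.113,-.073),(-.113,.073),(.113,.073),(.113,-.073))]
    cv2.polylines(im,[np.int32(q)],True,(0,0,255),1)
cv2.imwrite('pics/w8.png',im)
```

```text
t 24.0 yaw 89.9 travel [-0.0043  0.0023  0.1577] turn z -0.09784420867060817 op 0.4853400106562818
```

View pics/w8.png

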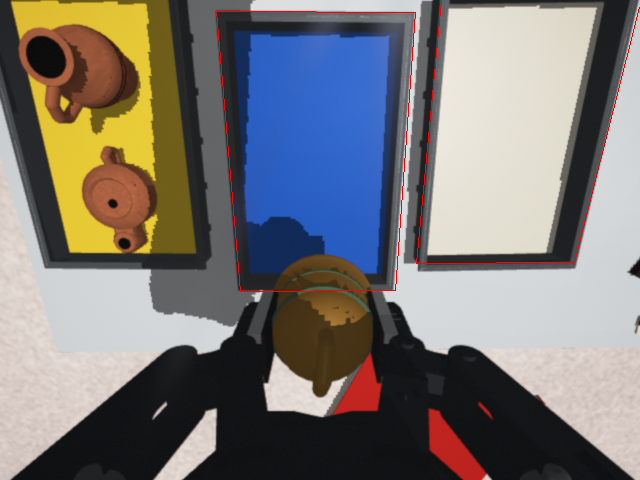

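The overlaid outline fits the blue rim and the bell is over the near half. Lower it.

Emit:
step_arm(travel=[[-0.004, 0.003, 0.01], [-0.004, 0.003, 0.035], [-0.004, 0.003, 0.07], [-0.004, 0.003, 0.1], [-0.004, 0.003, 0.122], [-0.004, 0.003, 0.138], [-0.004, 0.003, 0.147], [-0.004, 0.003, 0.152], [-0.004, 0.003, 0.155], [-0.004, 0.003, 0.157], [-0.004, 0.003, 0.158], [-0.004, 0.003, 0.158]], delta_rot=[[0, 0, 0], [0, 0, 0], [0, 0, 0], [0, 0, 0], [0, 0, 0], [0, 0, 0], [0, 0, 0], [0, 0, 0], [0, 0, 0], [0, 0, 0], [0, 0, 0], [0, 0, 0]], jaw=[0, 0, 0, 0, 0, 0, 0, 0, 0, 0, 0, 0])

```text
time_s: 25.03
ee_pos: [0.5936, -0.2136, 0.0118]
eef_rot: [[0.001, 1.0, -0.009], [1.0, -0.001, 0.01], [0.01, -0.009, -1.0]]
contact_force: [-0.5, 0.2, -1.6]
opening: 0.487
```

Emit:
step_arm(travel=[[0, 0, 0.001], [0, 0, 0.002], [0, 0, 0.003], [0, 0, 0.003]], delta_rot=[[0, 0, 0], [0, 0, 0], [0, 0, 0], [0, 0, 0]], jaw=[0, 0, 0, 0])

```text
time_s: 25.37
ee_pos: [0.5944, -0.2139, 0.011]
eef_rot: [[0.001, 1.0, -0.008], [1.0, -0.001, 0.009], [0.009, -0.008, -1.0]]
contact_force: [-2.8, 0.8, 8.0]
opening: 0.486
```

Emit:
step_arm(travel=[[0, 0, 0], [0, 0, 0], [0, 0, 0], [0, 0, 0], [0, 0, -0.01], [0, 0, -0.04], [0, 0, -0.08], [0, 0, -0.12], [0, 0, -0.16], [0, 0, -0.19], [0, 0, -0.19], [0, 0, -0.19]], delta_rot=[[0, 0, 0], [0, 0, 0], [0, 0, 0], [0, 0, 0], [0, 0, 0], [0, 0, 0], [0, 0, 0], [0, 0, 0], [0, 0, 0], [0, 0, 0], [0, 0, 0], [0, 0, 0]], jaw=[0.6, 0.75, 0.9, 0.9, 0.9, 0.9, 0.9, 0.9, 0.9, 0.9, 0.9, 0.9])

```text
time_s: 26.37
ee_pos: [0.5974, -0.2161, 0.2042]
eef_rot: [[0.001, 1.0, -0.002], [1.0, -0.001, 0.007], [0.007, -0.002, -1.0]]
contact_force: [-0.8, 0.2, -0.3]
opening: 0.901
```

Run:
```python
from h import *
p=arm.camera('wrist')
r=arm.pinpoint(p,'bell')[0];print(r['score'],ray(p,r['point'],.005))
cls(.620,.127,.2,68)
```

```text
0.95 [ 0.59631875 -0.21663609  0.005     ]
t 26.5 yaw 89.9 travel [0.3424 0.0246 0.0033] turn z 21.946810377901215 op 0.8959369514634528
```

Bell is placed at (0.596, -0.216). Key next.

Emit:
step_arm(travel=[[0.03, 0.002, 0], [0.07, 0.005, 0], [0.11, 0.008, 0], [0.15, 0.011, 0], [0.19, 0.014, 0], [0.23, 0.016, 0], [0.27, 0.019, 0], [0.3, 0.021, 0.003], [0.325, 0.023, 0.003], [0.342, 0.025, 0.003], [0.342, 0.025, 0.003], [0.342, 0.025, 0.003]], delta_rot=[[0, 0, 3], [0, 0, 6], [0, 0, 9], [0, 0, 12], [0, 0, 15], [0, 0, 18], [0, 0, 20], [0, 0, 22], [0, 0, 22], [0, 0, 22], [0, 0, 22], [0, 0, 22]], jaw=[1, 1, 1, 1, 1, 1, 1, 1, 0.7, 0.6, 0.6, 0.6])

```text
time_s: 27.47
ee_pos: [0.6192, 0.1272, 0.1984]
eef_rot: [[0.373, 0.928, -0.013], [0.928, -0.373, 0.009], [0.003, -0.015, -1.0]]
contact_force: [-0.6, -0.9, 0.1]
opening: 0.598
```

Run:
```python
from h import *
p=arm.camera('wrist');im=p['pixels'].copy()
for t in ['key','flask']:
    for r in arm.pinpoint(p,t)[:1]: print(t,round(r['score'],2),r['point'],ray(p,r['point'],0).round(4))
m=arm.cut_out(p,'key')[0]['pixels']
ys,xs=np.nonzero(m); P=np.array([ray(p,(a,b),.008)[:2] for a,b in zip(ys,xs)])
# fit a model silhouette: shaft+ring+bit
from scipy.optimize import minimize
def model(th):
    u=[]; 
    X,Y=np.meshgrid(np.arange(-50,42,1.5),np.arange(-20,26,1.5)); r=np.hypot(X+30,Y)
    k=((r<18)&(r>9))|((abs(Y)<5.5)&(X>-18)&(X<38))|((X>22)&(X<36)&(Y>0)&(Y<22))
    q=np.c_[X[k],Y[k]]/1000; c,s=np.cos(th[2]),np.sin(th[2]); return q@np.array([[c,s],[-s,c]])+th[:2]
from scipy.spatial import cKDTree
kt=cKDTree(P)
f=lambda th:(lambda M:(kt.query(M)[0]**2).mean()+(cKDTree(M).query(P)[0]**2).mean())(model(th))
b=min((minimize(f,[.62+a,.127,y],method='Nelder-Mead',options=dict(xatol=1e-4,fatol=1e-10,initial_simplex=np.array([.62+a,.127,y])+np.vstack([np.zeros(3),np.diag([.01,.01,.1])]))) for a in(0,.01) for y in(-.5,-.35)),key=lambda r:r.fun)
print(b.x,np.degrees(b.x[2]),b.fun**.5)
for q in model(b.x)[::6]:
    cv2.circle(im,tuple(int(v) for v in proj(p,(*q,.008))),1,(0,255,0),-1)
cv2.imwrite('pics/w9.png',im[100:400,100:540])
cls(b.x[0],b.x[1],.002,90+np.degrees(b.x[2]))
```

```text
key 0.89 [209.5, 325.5] [0.6191 0.1322 0.    ]
flask 0.58 [84.6, 560.3] [0.5901 0.3823 0.    ]
[ 0.6190875   0.12693607 -0.48541554] -27.812261944330306 0.0009126885010017995
t 27.7 yaw 67.8 travel [0.0015 0.0002 0.1978] turn z 5.578322447791479 op 0.6000935088744983
```

View pics/w9.png

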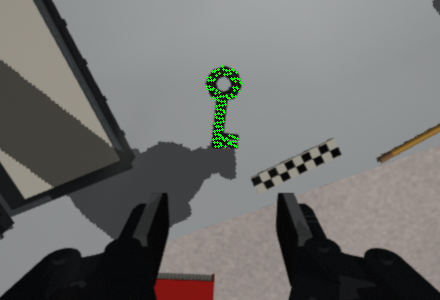

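The fitted key model lies right on the key: (0.619, 0.127), yaw -27.8°. Descend and grip the shaft.

Emit:
step_arm(travel=[[0.001, 0, 0.03], [0.001, 0, 0.07], [0.001, 0, 0.105], [0.001, 0, 0.14], [0.001, 0, 0.165], [0.001, 0, 0.182], [0.001, 0, 0.193], [0.001, 0, 0.197], [0.001, 0, 0.198], [0.001, 0, 0.198], [0.001, 0, 0.198], [0.001, 0, 0.198]], delta_rot=[[0, 0, 3], [0, 0, 5.5], [0, 0, 5.5], [0, 0, 5.5], [0, 0, 5.5], [0, 0, 5.5], [0, 0, 5.5], [0, 0, 5.5], [0, 0, 5.5], [0, 0, 5.5], [0, 0, 5.5], [0, 0, 5.5]], jaw=[0.6, 0.6, 0.6, 0.6, 0.6, 0.6, 0.6, 0.5, 0.4, 0.3, 0.3, 0.3], grip_force=30)

```text
time_s: 28.67
ee_pos: [0.6198, 0.1267, 0.0033]
eef_rot: [[0.466, 0.885, -0.008], [0.885, -0.465, 0.009], [0.004, -0.011, -1.0]]
contact_force: [-0.4, -0.5, -0.5]
opening: 0.298
```

Emit:
step_arm(travel=[[0, 0, 0], [0, 0, 0], [0, 0, 0], [0, 0, 0], [0, 0, 0], [0, 0, 0]], delta_rot=[[0, 0, 0], [0, 0, 0], [0, 0, 0], [0, 0, 0], [0, 0, 0], [0, 0, 0]], jaw=[0, 0, 0, 0, 0, 0])

```text
time_s: 29.17
ee_pos: [0.6207, 0.1269, 0.0045]
eef_rot: [[0.466, 0.885, -0.006], [0.885, -0.466, 0.009], [0.005, -0.009, -1.0]]
contact_force: [-1.3, 0.2, 6.0]
opening: 0.116
```

Emit:
step_arm(travel=[[0, 0, -0.01], [0, 0, -0.03], [0, 0, -0.06], [0, 0, -0.1], [0, 0, -0.12], [0, 0, -0.12], [0, 0, -0.12]], delta_rot=[[0, 0, 0], [0, 0, 0], [0, 0, 0], [0, 0, 0], [0, 0, 0], [0, 0, 0], [0, 0, 0]], jaw=[0, 0, 0, 0, 0, 0, 0])

```text
time_s: 29.75
ee_pos: [0.6223, 0.126, 0.1264]
eef_rot: [[0.466, 0.885, -0.003], [0.885, -0.466, 0.01], [0.007, -0.007, -1.0]]
contact_force: [-0.5, 0.9, -1.5]
opening: 0.116
```

Run:
```python
from h import *
cls(.495,-.217,.13,90)
```

```text
t 29.8 yaw 62.2 travel [-0.3628  0.047  -0.0066] turn z -27.75175979538197 op 0.11586394749534375
```

Emit:
step_arm(travel=[[-0.02, 0.003, -0.006], [-0.05, 0.007, -0.006], [-0.09, 0.012, -0.006], [-0.13, 0.017, -0.006], [-0.17, 0.022, -0.006], [-0.21, 0.027, -0.006], [-0.25, 0.032, -0.006], [-0.29, 0.038, -0.006], [-0.325, 0.042, -0.006], [-0.35, 0.045, -0.006], [-0.363, 0.047, -0.006], [-0.363, 0.047, -0.006]], delta_rot=[[0, 0, -3], [0, 0, -6], [0, 0, -9], [0, 0, -12], [0, 0, -15], [0, 0, -18], [0, 0, -21], [0, 0, -24], [0, 0, -27], [0, 0, -28], [0, 0, -28], [0, 0, -28]], jaw=[0, 0, 0, 0, 0, 0, 0, 0, 0, 0, 0, 0])

```text
time_s: 30.75
ee_pos: [0.4915, -0.2211, 0.1276]
eef_rot: [[0.003, 1.0, -0.007], [1.0, -0.003, 0.009], [0.009, -0.007, -1.0]]
contact_force: [0.7, 0.2, -0.9]
opening: 0.114
```

Run:
```python
from h import *
p=arm.camera('wrist');cv2.imwrite('pics/w10.png',p['pixels'])
cls(.495,-.217,.0095,90);print(arm.state()['eef_rot'])
```

```text
t 30.8 yaw 90.0 travel [-0.      0.0027  0.1183] turn z 0.03259628396924086 op 0.11008024032602705
[[-5.68880239e-04  9.99983175e-01 -5.77292082e-03]
 [ 9.99943223e-01  6.30267259e-04  1.06373734e-02]
 [ 1.06408329e-02 -5.76654166e-03 -9.99926757e-01]]
```

View pics/w10.png

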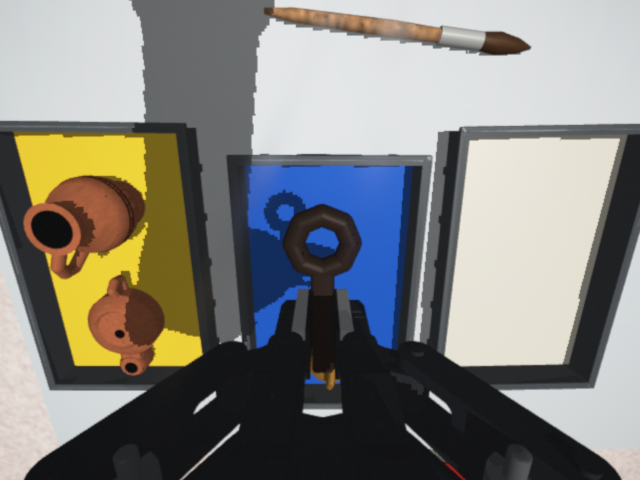

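The key is held straight, bow towards -x, over the far half of the blue tray. Lower it.

Emit:
step_arm(travel=[[0, 0.003, 0.01], [0, 0.003, 0.035], [0, 0.003, 0.06], [0, 0.003, 0.08], [0, 0.003, 0.095], [0, 0.003, 0.105], [0, 0.003, 0.111], [0, 0.003, 0.115], [0, 0.003, 0.117], [0, 0.003, 0.118], [0, 0.003, 0.118]], delta_rot=[[0, 0, 0], [0, 0, 0], [0, 0, 0], [0, 0, 0], [0, 0, 0], [0, 0, 0], [0, 0, 0], [0, 0, 0], [0, 0, 0], [0, 0, 0], [0, 0, 0]], jaw=[0, 0, 0, 0, 0, 0, 0, 0, 0, 0, 0])

```text
time_s: 31.72
ee_pos: [0.4958, -0.2171, 0.0103]
eef_rot: [[-0.001, 1.0, -0.005], [1.0, 0.001, 0.01], [0.01, -0.005, -1.0]]
contact_force: [0.4, -0.0, -0.8]
opening: 0.117
```

Emit:
step_arm(travel=[[0, 0, 0.001], [0, 0, 0.002], [0, 0, 0.003], [0, 0, 0.003]], delta_rot=[[0, 0, 0], [0, 0, 0], [0, 0, 0], [0, 0, 0]], jaw=[0, 0, 0, 0])

```text
time_s: 32.05
ee_pos: [0.4966, -0.2174, 0.0094]
eef_rot: [[-0.0, 1.0, -0.003], [1.0, 0.0, 0.01], [0.01, -0.003, -1.0]]
contact_force: [-3.5, 1.7, 11.9]
opening: 0.113
```

Emit:
step_arm(travel=[[0, 0, 0], [0, 0, 0], [0, 0, 0], [0, 0, 0], [0, 0, -0.01], [0, 0, -0.04], [0, 0, -0.08], [0, 0, -0.12], [0, 0, -0.16], [0, 0, -0.19], [0, 0, -0.19], [0, 0, -0.19]], delta_rot=[[0, 0, 0], [0, 0, 0], [0, 0, 0], [0, 0, 0], [0, 0, 0], [0, 0, 0], [0, 0, 0], [0, 0, 0], [0, 0, 0], [0, 0, 0], [0, 0, 0], [0, 0, 0]], jaw=[0.3, 0.4, 0.5, 0.5, 0.5, 0.5, 0.5, 0.5, 0.5, 0.5, 0.5, 0.5])

```text
time_s: 33.05
ee_pos: [0.4985, -0.2197, 0.2021]
eef_rot: [[-0.0, 1.0, 0.001], [1.0, 0.0, 0.008], [0.008, 0.001, -1.0]]
contact_force: [-0.3, -0.5, 0.1]
opening: 0.501
```

Run:
```python
from h import *
p=arm.camera('wrist')
for t in('key','bell'):
  for r in arm.pinpoint(p,t)[:1]:print(t,r['score'],ray(p,r['point'],.005))
cls(.590,.384,.2,90)
```

```text
key 0.69 [ 0.49632778 -0.21739276  0.005     ]
bell 0.88 [ 0.59351593 -0.21557252  0.005     ]
t 33.2 yaw 90.0 travel [0.6027 0.0942 0.0038] turn z 0.019475047353282093 op 0.49863212682330105
```

Key and bell are both in the blue tray. Flask next.

Emit:
step_arm(travel=[[0.03, 0.005, 0], [0.07, 0.011, 0], [0.11, 0.017, 0], [0.15, 0.023, 0], [0.19, 0.03, 0], [0.23, 0.036, 0], [0.27, 0.042, 0], [0.31, 0.048, 0], [0.35, 0.055, 0], [0.39, 0.061, 0], [0.43, 0.067, 0], [0.47, 0.073, 0]], delta_rot=[[0, 0, 0], [0, 0, 0], [0, 0, 0], [0, 0, 0], [0, 0, 0], [0, 0, 0], [0, 0, 0], [0, 0, 0], [0, 0, 0], [0, 0, 0], [0, 0, 0], [0, 0, 0]], jaw=[0.9, 0.9, 0.9, 0.9, 0.9, 0.9, 0.9, 0.9, 0.9, 0.9, 0.9, 0.9])

```text
time_s: 34.2
ee_pos: [0.5679, 0.2526, 0.2004]
eef_rot: [[-0.0, 1.0, -0.01], [1.0, 0.0, 0.009], [0.009, -0.01, -1.0]]
contact_force: [0.8, -0.4, -0.5]
opening: 0.901
```

Run:
```python
from h import *
cls(.590,.384,.2,90)
```

```text
t 34.2 yaw 90.0 travel [0.1314 0.0222 0.0014] turn z 0.020896090175881454 op 0.9007361969739284
```

Emit:
step_arm(travel=[[0.04, 0.007, 0], [0.08, 0.014, 0], [0.11, 0.019, 0], [0.131, 0.022, 0], [0.131, 0.022, 0], [0.131, 0.022, 0], [0.131, 0.022, 0]], delta_rot=[[0, 0, 0], [0, 0, 0], [0, 0, 0], [0, 0, 0], [0, 0, 0], [0, 0, 0], [0, 0, 0]], jaw=[1, 1, 1, 1, 1, 1, 1])

```text
time_s: 34.78
ee_pos: [0.5895, 0.3818, 0.1995]
eef_rot: [[0.0, 1.0, -0.012], [1.0, -0.0, 0.006], [0.006, -0.012, -1.0]]
contact_force: [0.6, 0.2, 0.5]
opening: 0.998
```

Run:
```python
from h import *
p=arm.camera('wrist')
for r in arm.pinpoint(p,'flask')[:1]: x=ray(p,r['point'],0);print(r['score'],x)
cls(x[0],x[1],.004,90)
```

```text
0.72 [0.58851075 0.38529005 0.        ]
t 34.9 yaw 89.9 travel [0.0028 0.0004 0.1965] turn z -0.11552891793101594 op 1.001750729752962
```

Emit:
step_arm(travel=[[0.003, 0.001, 0.03], [0.003, 0.001, 0.07], [0.003, 0.001, 0.105], [0.003, 0.001, 0.14], [0.003, 0.001, 0.163], [0.003, 0.001, 0.179], [0.003, 0.001, 0.188], [0.003, 0.001, 0.191], [0.003, 0.001, 0.191], [0.003, 0.001, 0.191], [0.003, 0.001, 0.191], [0.003, 0.001, 0.191]], delta_rot=[[0, 0, 0], [0, 0, 0], [0, 0, 0], [0, 0, 0], [0, 0, 0], [0, 0, 0], [0, 0, 0], [0, 0, 0], [0, 0, 0], [0, 0, 0], [0, 0, 0], [0, 0, 0]], jaw=[1, 1, 1, 1, 1, 1, 1, 1, 0, 0, 0, 0], grip_force=30)

```text
time_s: 35.88
ee_pos: [0.5902, 0.3859, 0.0114]
eef_rot: [[0.002, 1.0, -0.008], [1.0, -0.002, 0.008], [0.008, -0.009, -1.0]]
contact_force: [-2.2, -2.5, 7.7]
opening: 0.47
```

Emit:
step_arm(travel=[[0, 0, 0], [0, 0, 0], [0, 0, 0], [0, 0, -0.01], [0, 0, -0.03], [0, 0, -0.06], [0, 0, -0.1], [0, 0, -0.14], [0, 0, -0.16], [0, 0, -0.16], [0, 0, -0.16]], delta_rot=[[0, 0, 0], [0, 0, 0], [0, 0, 0], [0, 0, 0], [0, 0, 0], [0, 0, 0], [0, 0, 0], [0, 0, 0], [0, 0, 0], [0, 0, 0], [0, 0, 0]], jaw=[0, 0, 0, 0, 0, 0, 0, 0, 0, 0, 0])

```text
time_s: 36.8
ee_pos: [0.5922, 0.3852, 0.1737]
eef_rot: [[0.002, 1.0, -0.006], [1.0, -0.002, 0.01], [0.01, -0.006, -1.0]]
contact_force: [-0.2, -0.3, -1.6]
opening: 0.467
```

Run:
```python
from h import *
cls(.518,-.051,.17,90)
```

```text
t 36.8 yaw 89.9 travel [-4.364e-01 -7.320e-02 -2.000e-04] turn z -0.12534819868172065 op 0.4667862516114497
```

The flask is held (opening about 40 mm). Carry it to the white tray.

Emit:
step_arm(travel=[[-0.02, -0.003, 0], [-0.05, -0.008, 0], [-0.09, -0.015, 0], [-0.13, -0.022, 0], [-0.17, -0.028, 0], [-0.21, -0.035, 0], [-0.25, -0.042, 0], [-0.29, -0.048, 0], [-0.33, -0.055, 0], [-0.37, -0.062, 0], [-0.4, -0.067, 0], [-0.42, -0.07, 0]], delta_rot=[[0, 0, 0], [0, 0, 0], [0, 0, 0], [0, 0, 0], [0, 0, 0], [0, 0, 0], [0, 0, 0], [0, 0, 0], [0, 0, 0], [0, 0, 0], [0, 0, 0], [0, 0, 0]], jaw=[0, 0, 0, 0, 0, 0, 0, 0, 0, 0, 0, 0])

```text
time_s: 37.8
ee_pos: [0.5183, -0.0394, 0.1679]
eef_rot: [[0.007, 1.0, -0.01], [1.0, -0.007, 0.008], [0.008, -0.01, -1.0]]
contact_force: [-0.8, 0.1, -1.5]
opening: 0.467
```

Run:
```python
from h import *
cls(.518,-.051,.017,90)
```

```text
t 37.8 yaw 89.6 travel [-0.0128  0.0014  0.1508] turn z -0.4179447503235849 op 0.466989664583173
```

Emit:
step_arm(travel=[[-0.01, 0.001, 0], [-0.013, 0.001, 0.02], [-0.013, 0.001, 0.05], [-0.013, 0.001, 0.085], [-0.013, 0.001, 0.11], [-0.013, 0.001, 0.127], [-0.013, 0.001, 0.138], [-0.013, 0.001, 0.144], [-0.013, 0.001, 0.148], [-0.013, 0.001, 0.15], [-0.013, 0.001, 0.151], [-0.013, 0.001, 0.151]], delta_rot=[[0, 0, 0], [0, 0, 0], [0, 0, 0], [0, 0, 0], [0, 0, 0], [0, 0, 0], [0, 0, 0], [0, 0, 0], [0, 0, 0], [0, 0, 0], [0, 0, 0], [0, 0, 0]], jaw=[0, 0, 0, 0, 0, 0, 0, 0, 0, 0, 0, 0])

```text
time_s: 38.8
ee_pos: [0.5184, -0.0511, 0.0176]
eef_rot: [[0.007, 1.0, -0.009], [1.0, -0.007, 0.008], [0.008, -0.009, -1.0]]
contact_force: [0.6, -0.7, -1.2]
opening: 0.466
```

Emit:
step_arm(travel=[[0, 0, 0.001], [0, 0, 0.002], [0, 0, 0.003], [0, 0, 0.003]], delta_rot=[[0, 0, 0], [0, 0, 0], [0, 0, 0], [0, 0, 0]], jaw=[0, 0, 0, 0])

```text
time_s: 39.13
ee_pos: [0.5192, -0.0512, 0.0163]
eef_rot: [[0.007, 1.0, -0.007], [1.0, -0.007, 0.007], [0.007, -0.008, -1.0]]
contact_force: [-2.3, 0.2, 10.1]
opening: 0.463
```

Emit:
step_arm(travel=[[0, 0, 0], [0, 0, 0], [0, 0, 0], [0, 0, 0], [0, 0, -0.01], [0, 0, -0.04], [0, 0, -0.08], [0, 0, -0.12], [0, 0, -0.16], [0, 0, -0.2], [0, 0, -0.24], [0, 0, -0.24]], delta_rot=[[0, 0, 0], [0, 0, 0], [0, 0, 0], [0, 0, 0], [0, 0, 0], [0, 0, 0], [0, 0, 0], [0, 0, 0], [0, 0, 0], [0, 0, 0], [0, 0, 0], [0, 0, 0]], jaw=[0.6, 0.75, 0.9, 0.9, 0.9, 0.9, 0.9, 0.9, 0.9, 0.9, 0.9, 0.9])

```text
time_s: 40.13
ee_pos: [0.5259, -0.053, 0.2657]
eef_rot: [[0.007, 1.0, 0.009], [1.0, -0.008, 0.006], [0.006, 0.009, -1.0]]
contact_force: [1.3, -0.1, 0.2]
opening: 0.9
```

Run:
```python
from h import *
p=arm.camera('side');im=p['pixels']
for t in T[:6]:
  for r in arm.pinpoint(p,t)[:1]:print(t,round(r['score'],2),ray(p,r['point'],0 if t=='loupe' else .005).round(3))
q=arm.camera('wrist')
cv2.imwrite('pics/end.png',np.hstack([cv2.resize(im[100:360,220:520],None,fx=1.3,fy=1.3),cv2.resize(q['pixels'],(400,338))]))
```

```text
lamp 0.78 [ 0.574 -0.389  0.005]
jug 0.78 [ 0.465 -0.364  0.005]
flask 0.69 [ 0.514 -0.038  0.005]
bell 0.94 [ 0.582 -0.208  0.005]
key 0.73 [ 0.492 -0.207  0.005]
loupe 0.96 [0.453 0.108 0.   ]
```

View pics/end.png

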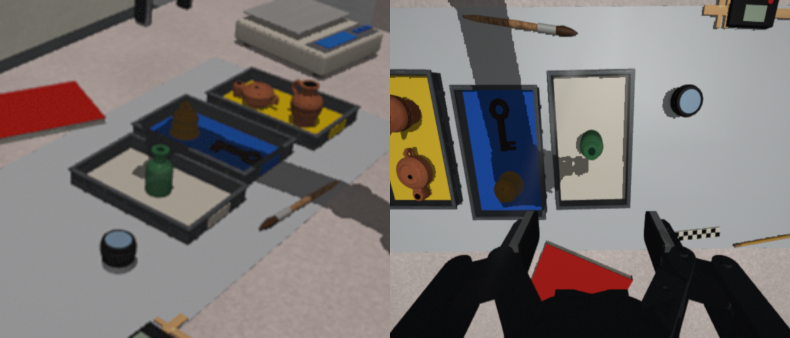

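All five stand or lie in the right trays, apart from each other, and the loupe is where it was. I'm handing in.

```bash
python3 -c "
from rig import arm
print(arm.job_done())"
```

```text
the job is handed in; nothing more can be done
None
```

I sorted all five finds and handed the job in at about 40 s on the robot clock. Handing in reports no verdict, so these are my own checks:

- **Placing:** The jug and lamp are in the yellow tray, the bell and key in the blue, and the flask in the white. I lowered each one slowly until the force showed it touching the lining (3 to 12 N), then released it.
- **Final pictures:** The side and wrist views show the lamp, jug, bell and flask upright and the key flat. Lamp and jug are apart, and so are key and bell. By calculation the closest gap is about 17 mm, between the jug's and the lamp's handles.
- **Loupe:** It reads (0.453, 0.108), compared with (0.453, 0.114) in the same camera at the start. That is within measuring error, and I never touched it.
- **Disagreements:** In the last side view, the network's positions were 5 to 20 mm off where I released the finds. The largest was the jug's y, -0.364 against -0.383. The wrist views from above agreed with the release positions to within about 4 mm. Both sets of readings put every find inside its tray's limits.

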